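Re-stack the condiment box so that its sloping lid shuts

ROBOT

A 6-joint arm with a two-finger parallel gripper is mounted at the origin on a cart in front of the work surface, level with it; the furniture and walls round the work are solid. World frame = base frame: x ahead of the robot, y to its left, z up, the work surface at z = 0. Lengths are in m, angles in rad, forces in N, time in s.
With the tool pointing down it reaches from about 0.275 to 0.725 m from the base axis. Payload 15.9 kg.
Tool frame: the origin (TCP) lies midway between the tips of the shut fingers; the grasp point (between the pads) lies 19 mm behind it; z points along the fingers, x is the direction in which the jaws open and shut, and the axes are right-handed (so a half turn about z gives the same grasp; the last joint's range is limited). The gripper opens to 85 mm and grips with 20 to 120 N. Pads are 22 mm wide; open, the fingers measure 114 mm over their backs; the gripper's body (76 mm by 85 mm) begins 54 mm behind the grasp point. The pads swing forward as they close: fully open they stand 13 mm farther back than shut.
Start: joints at [-1.297, 0.213, -0.034, 1.323, 0, 1.571], TCP at [0.135, -0.481, 0.231] pointing down, gripper open.
Joint ranges: [-2.98, 2.98], [-0.74, 1.72], [-1.14, 1.35], [-2.1, 2.04], [-1.57, 1.44], [-3.14, 3.14]. Speed limits (rad/s): [1.89, 1.89, 2.39, 2.57, 3.14, 3.14].

INTERFACE

Orientations are given as [roll, pitch, yaw] about the fixed x, y, z axes, in that order (R = Rz(yaw) Ry(pitch) Rx(roll)).
In Python, from rig import monitor, cams, arm gives the robot as it stands.
- The arm moves only by the tool play_rows, never from a script. Its argument "series" is a list of rows, each an object of numbers: "grip": the finger opening in cm, from 0 to 8.54; "tx", "ty", "tz": the shift along the tool's x, y, z in cm; "twist": the turn about the tool's z in rad. A call has 1 to 20 rows; each row is the pose to reach, as a shift and turn from the pose measured when the call began, along the tool's axes at that moment; what a row does not reach only later rows make up. A row lasts 1/10 s, in which the tool goes at most 50 mm and 8.59 degrees, less where a joint would pass 70% of its speed; a pose out of reach is approached as far as the arm can. A call with a gripper value outside its range is refused whole. The fingers move at their own pace and stop on an object; "grip_force" is the grip in N (left out, the last holds). Time passes only in rows, so rows that repeat a pose let the fingers close. It gives the time, the measured TCP pose, the force and the opening at its end, in the units of the state.
- monitor.sense(): the state, without advancing time (a new reading comes with each control period).
- cams.snapshot(name): name is "side" or "top"; returns (picture, depth): 420x560x3 uint8, red, green, blue; 420x560 float32, m along the optical axis (not along the pixel's ray), 0 where there is no reading.
- cams.get_calibration(name): a dict with "camera_matrix" (3x3 intrinsics, pixels), "R" (3x3) and "t" (3): a world point X has camera coordinates R X + t. Camera axes: x right, y down, z forward; pixel columns grow to the right and rows downward; lengths in m; the calibration is good to about 2 mm. A picture is of the moment at which its call begins. get_calibration takes no time and is no camera call.
- arm.finish_job(): hands the job in, once; it reports no verdict.
Trained networks look in the newest picture that a camera, given by its name, has taken for a name from the list of things; names that differ only in an ending like _2 or _b are one class to them, and where a whole thing is asked for, a point or a joint stands for the part that bears it (a point fixed in the world has none). Each returns a list of dicts, best first, with "p" (0 to 1); they miss things now and then, are a little off and sometimes report something else, mostly with a low value. They report only what shows in the picture. A call takes as long as a camera call. They do not tell look-alikes from the thing itself.
- cams.boxes_of(camera, name): "at" ([column, row] in pixels, amid what is visible of it).
- cams.masks_of(camera, name): "region" (420x560 bool, what is visible of it) and "at" ([column, row] in pixels, amid what is visible of it).
- cams.pinpoint(camera, name): "at" ([column, row] in pixels: a listed point, or the origin of a listed thing).
The state is a dict: "time": time; "joints": joint angles; "qvel": joint speeds; "effort": joint torques, N m; "tool_pos": TCP position; "orientation": TCP orientation; "wrist_force": force on the tool from outside, world axes, zero at the start; "wrist_torque": the same for the moment, N m; "width": finger opening in m.
Only numpy, scipy, OpenCV 4.12 (cv2) and the standard library are available. Lean on these libraries where they do the work, as an engineer would, in place of code of your own. Each camera call takes 0.05 s, during which the arm holds its last target. There are 200 camera calls.

TASK

The lid of the white condiment box is propped open because the tall green oil bottle stands in the low front bay, where the sloping lid would land on it. Swap the bottle with the red-capped spice jar in the bay right behind it, each upright in the other's bay, then pull the black knob on the lid's folding stay to break its knee and let the lid sink fully shut. Never tip the bottle or the jar over, and leave everything else in the box and on the worktop where it is.

Things in the scene. Friction and masses are not known exactly. Their poses are not given: they have to be found in the camera images.
- box: White wooden condiment box, fixed. Origin under its centre at worktop height; x to its back (away from the robot), y left, z up. 240 mm deep (x), 232 wide (y), walls 10 mm; front wall 115 mm high, back wall 187, side walls swept down to 100 mm from x -0.08 to 0.06. Floor at z 0.010, parted by rails 32 mm above it into two rows of two bays and a rear slot. Lid hinge at x 0.120, z 0.187.
- bay_front (a point): Centre of the floor of the front left bay, x -0.067, y 0.044, z 0.010 of the box. The bay spans x -0.110 to -0.024, y -0.018 to 0.106. The bottle stands here at the start; the jar belongs here. Only things up to about 112 mm tall fit under the shut lid here. Outside the box the worktop beside the middle of its left wall is free for 100 mm, as a spare place.
- bay_back (a point): Centre of the floor of the back left bay, straight behind the front one, x 0.025, y 0.044, z 0.010 of the box. It spans x -0.018 to 0.068, y -0.018 to 0.106. The jar stands here at the start; the bottle belongs here. Things up to about 143 mm tall fit under the shut lid here.
- bottle_mid (a point): Oil bottle, at its axis half-way up: round green glass, paper label, black cap, 138 mm tall (this point 69 mm above its foot); body 52 mm across up to 85 mm, shoulder to 109 mm, then a neck 21 mm across, topped by the cap, 25 mm across and 16 tall. Grip it by neck and cap. 0.2 to 0.4 kg. z up along its axis.
- jar_mid (a point): Point on the axis half-way up the spice jar with the red cap and brown contents: round, 106 mm tall (this point is 53 mm above its foot), glass body about 42 mm across, red cap 45 mm across over the top 21 mm. About 0.11 kg. z up along its axis.
- stay_knob (a point): Centre of the black ball knob, 19 mm across, on a 46 mm stem at the knee of the folding stay outside the box's right (-y) wall; at x 0.051, y -0.119, z 0.198 of the box while locked; lid 55 mm behind. It swings about a pivot 106 mm below it. Pulled level towards the box's front (-x) by a few newtons the knee is straight after 8 mm, then broken; 25 to 30 mm is safely past.
- lid (a joint): Lid hinge, rad: 0 = propped open, 4 degrees short of upright; 1.792 = fully shut, resting on front and back wall (the swept-down sides stay open). Brown wood, 259 mm from hinge to front edge, 232 wide, 12 thick, 0.42 kg, on a damped hinge: with the knee broken and the knob let go it sinks shut by itself in about 3 s, forwards over the box, so the hand must move away (to the right).
- spice_black: Spice jar with a black cap, 40 mm across, 105 tall, in the back right bay; origin under its centre. Not to be moved.
- tin: Low green and gold food tin, 75 mm across, 58 tall, in the front right bay; origin under its centre. Not to be moved.
- carton: Red and white carton, 30 x 157 x 94 mm (x, y, z), on edge in the rear slot of the box; origin under its centre. Not to be moved.
- mug: White mug with yellow stripes, 86 mm across, 92 tall, on the worktop to the left; origin under its centre. Not to be moved.
- shaker: Salt shaker with grey top, 44 mm across, 90 tall, near the front left corner of the worktop; origin under its centre. Not to be moved.
- oil_bottle: The oil bottle itself; origin under its foot's centre, z up along its axis.
- spice_red: The red-capped spice jar itself; origin under its foot's centre, z up along its axis.
- stay (a joint): Swing of the stay's lower link, rad: 0 = stay locked, on a stop 8 degrees past straight, held there by the weight of the lid; 0.07 = straight; above that the knee is broken and the stay carries nothing; 1.86 with the lid shut.
Not all that is in view belongs to the job. What is shaped like the spice_red but purple is not meant. Leave any blue look-alike of the oil_bottle alone.

How it is judged:
On the way, in this order (a step that is already met when the one before it is completed fails the run):
1. the bottle and the jar have changed places, both upright on the floor of the bays and let go, while the lid is still propped on its stay (horizontal distance between bottle_mid and bay_back below 0.048 m and horizontal distance between jar_mid and bay_front below 0.048 m and z of bottle_mid in the frame of box between 0.073 and 0.085 m and angle between each of bottle_mid, jar_mid's own z axis and vertical below 0.1 rad and z of jar_mid in the frame of box between 0.057 and 0.069 m and contact force between the fingers and oil_bottle below 0.1 N and contact force between the fingers and spice_red below 0.1 N and value of joint lid below 0.3 rad), for 0.2 s.
2. the knee of the stay is broken and the lid is fully shut (value of joint lid above 1.75 rad and value of joint stay above 1.2 rad), for 0.2 s.
At the end, for the whole second after the job is handed in: The bottle stands on the floor of the back left bay, the red-capped jar in the front left one, each upright (0.1 rad), within 48 mm of the bay's centre (anywhere in the bay), foot within 6 mm of the floor, at rest; the lid is fully shut (joint 1.75 or more of 1.792) (horizontal distance between bottle_mid and bay_back below 0.048 m and horizontal distance between jar_mid and bay_front below 0.048 m and z of bottle_mid in the frame of box between 0.073 and 0.085 m and angle between each of bottle_mid, jar_mid's own z axis and vertical below 0.1 rad and z of jar_mid in the frame of box between 0.057 and 0.069 m and linear speed of each of oil_bottle, spice_red below 0.02 m/s and value of joint lid above 1.75 rad); the robot touches nothing.
It fails at once if the bottle or the jar is tipped over (more than 0.7 rad) (angle between any of bottle_mid, jar_mid's own z axis and vertical above 0.7 rad).
It fails at once if another thing in the box or on the worktop is moved by more than 40 mm (distance of any of spice_black, tin, carton, mug, shaker from where it was at the start of the episode above 0.04 m).
It also fails if it takes over 70 s, if anything falls off the work surface, if the arm or the gripper's body presses on something with over 40 N, if the wrist force passes 120 N, or if a joint passes its speed limit or range.

## Working session

There is one attempt and no reset: what is moved stays moved. The work goes in short steps, Python scripts to look and compute and a tool call to move; the robot and the scene stay as the last step left them, time stands still between calls to the robot, and variables do not carry over. Pictures are saved under pics/ and viewed, on a budget of 10 in all, crops included, one or two more only if the job needs it, and the job is handed in when it is done.

Besides the shell and the picture viewer there is one more tool, called as name([rows], argument=value, ...), one row to a line, values as JSON. play_rows: Moves the arm, as the interface text tells. Its arguments: {"type":"object","properties":{"series":{"type":"array"},"grip_force":{"type":"number"}},"required":["series"]}

```bash
mkdir -p pics; cat > h.py <<'E'
import numpy as np, cv2
from rig import monitor, cams, arm
def ray(cam,px,z=None,d=None):
    c=cams.get_calibration(cam);K=np.array(c["camera_matrix"]);R=np.array(c["R"]);t=np.array(c["t"])
    v=R.T@np.linalg.inv(K)@np.array([px[0],px[1],1.]);o=-R.T@t
    s=d if d is not None else (z-o[2])/v[2]
    return o+s*v
def proj(cam,X):
    c=cams.get_calibration(cam);q=np.array(c["camera_matrix"])@(np.array(c["R"])@np.array(X)+np.array(c["t"]));return q[:2]/q[2]
def tri(px):
    A=np.zeros((3,3));b=np.zeros(3)
    for cam,p in px.items():
        o=ray(cam,p,d=0.);v=ray(cam,p,d=1.)-o;v/=np.linalg.norm(v);P=np.eye(3)-np.outer(v,v);A+=P;b+=P@o
    return np.linalg.solve(A,b)
def cloud(cam,D):
    c=cams.get_calibration(cam);K=np.array(c["camera_matrix"]);R=np.array(c["R"]);t=np.array(c["t"])
    v,u=np.indices(D.shape);P=np.stack([(u-K[0,2])/K[0,0]*D,(v-K[1,2])/K[1,1]*D,D],-1)
    return (P-t)@R
E
python3 - <<'E'
from h import *
np.set_printoptions(precision=4,suppress=True)
ims=[]
for c in("side","top"):
    im,D=cams.snapshot(c);np.save(f"{c}_d.npy",D);ims.append(im)
    k=cams.get_calibration(c);print(c,"pos",-np.array(k["R"]).T@k["t"])
    for n in("box","bay_front","bay_back","bottle_mid","jar_mid","stay_knob","tin","mug","spice_black"):
        print(n,[(np.round(r["at"],1).tolist(),round(r["p"],2)) for r in cams.pinpoint(c,n)][:4])
    cv2.imwrite(f"pics/{c}0.png",im[:,:,::-1])
print(monitor.sense())
E
```

```text
side pos [0.5831 1.0875 0.6868]
box [([279.7, 239.8], 0.59)]
bay_front []
bay_back []
bottle_mid [([309.8, 223.9], 0.87), ([357.3, 249.8], 0.81), ([303.8, 223.9], 0.59)]
jar_mid [([266.4, 224.4], 0.84), ([316.3, 257.8], 0.63)]
stay_knob [([263.1, 148.6], 0.78)]
tin [([301.8, 223.3], 0.72), ([360.5, 313.1], 0.57), ([265.0, 151.9], 0.29)]
mug [([219.6, 328.4], 0.68)]
spice_black []
top pos [ 0.4611 -0.0018  1.245 ]
box [([344.9, 197.1], 0.84)]
bay_front [([323.1, 221.1], 0.92)]
bay_back []
bottle_mid [([270.6, 268.2], 0.95), ([327.3, 224.9], 0.78), ([202.1, 155.7], 0.38)]
jar_mid [([264.4, 228.5], 0.77), ([335.6, 182.8], 0.54)]
stay_knob [([414.0, 172.4], 0.5)]
tin [([369.4, 226.3], 0.67)]
mug [([203.1, 151.2], 0.82)]
spice_black [([370.7, 185.1], 0.79), ([366.1, 229.3], 0.15)]
{'time': 1.0, 'joints': array([-1.297 ,  0.2129, -0.0344,  1.3235,  0.    ,  1.5708]), 'qvel': array([ 0.0011, -0.0009, -0.0006, -0.0005,  0.0001,  0.0011]), 'effort': array([ -0.0049, -68.597 ,  48.7333,   0.0009,  -0.0003,   0.0001]), 'tool_pos': array([ 0.1352, -0.4814,  0.2313]), 'orientation': array([-3.1416, -0.    , -1.297 ]), 'wrist_force': array([-0.3791,  0.5115,  1.3667]), 'wrist_torque': array([-0.0554,  0.0062,  0.0021]), 'width': 0.0855035132162511}
```

View pics/side0.png

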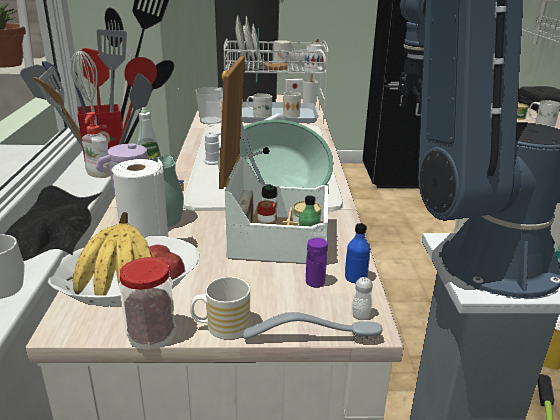

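View pics/top0.png

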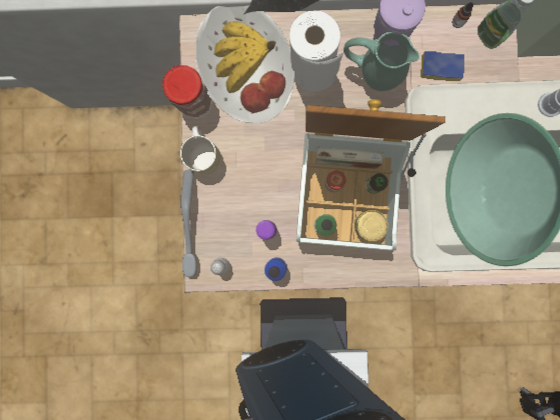

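The side view shows the box with its lid up, the stay knob at (264,150) and the purple and blue decoys in front of the box. In the top view the bottle is at (326,225), the jar at (336,181), the knob at (411,172), the decoys at (265,230) and (276,268), and the box is slightly yawed.

```bash
python3 - <<'E'
from h import *
np.set_printoptions(precision=4,suppress=True)
im=cv2.imread("pics/top0.png")[:,:,::-1].astype(int);D=np.load("top_d.npy");P=cloud("top",D)
def blob(name,cx,cy,r,zlo,zhi):
    v,u=np.indices(D.shape);m=(abs(u-cx)<r)&(abs(v-cy)<r)&(P[...,2]>zlo)&(P[...,2]<zhi)
    q=P[m];print(name,len(q),q.mean(0),"mid",(q.min(0)+q.max(0))/2,"ext",np.ptp(q,axis=0))
blob("bottlecap",326,226,14,.138,.16)
blob("jarcap",336,181,14,.106,.126)
blob("blackcap",377,183,12,.105,.125)
blob("tin",372,226,20,.06,.085)
blob("purple",265,230,14,.09,.13)
blob("blue",276,268,14,.13,.16)
blob("mug",200,153,20,.08,.1)
blob("knob",412,172,7,.17,.23)
print("knob tri",tri({"top":(411.5,172.5),"side":(264,150.5)}),"net",tri({"top":(414,172.4),"side":(263.1,148.6)}))
# box: front wall & left wall tops
v,u=np.indices(D.shape)
m=(P[...,2]>.108)&(P[...,2]<.122)&(u>298)&(u<398)&(v>236)&(v<252)
q=P[m];r=cv2.minAreaRect(q[:,:2].astype(np.float32));print("frontwall",len(q),r)
m=(P[...,2]>.094)&(P[...,2]<.190)&(u>294)&(u<412)&(v>134)&(v<252)
q=P[m]
# side walls pixels white
w=m&(im.min(-1)>130);q=P[w];r=cv2.minAreaRect(q[:,:2].astype(np.float32));print("box",len(q),r,cv2.boxPoints(r))
E
```

```text
bottlecap 95 [ 0.4733 -0.0599  0.1475] mid [ 0.4736 -0.0598  0.1479] ext [0.0226 0.0226 0.0114]
jarcap 290 [ 0.5773 -0.086   0.1158] mid [ 0.5779 -0.0869  0.1146] ext [0.0426 0.0444 0.0169]
blackcap 242 [ 0.5694 -0.1851  0.1146] mid [ 0.5696 -0.1857  0.1129] ext [0.0393 0.041  0.0156]
tin 821 [ 0.469  -0.1768  0.066 ] mid [ 0.4672 -0.1789  0.0724] ext [0.089  0.0856 0.0247]
purple 286 [0.4658 0.0811 0.1056] mid [0.4663 0.0809 0.1012] ext [0.0427 0.042  0.0224]
blue 94 [0.3699 0.0621 0.1376] mid [0.3704 0.0627 0.1362] ext [0.0222 0.023  0.0122]
mug 216 [0.6563 0.2379 0.089 ] mid [0.6548 0.238  0.0892] ext [0.0892 0.0844 0.0183]
knob 70 [ 0.5802 -0.2409  0.2035] mid [ 0.5818 -0.2419  0.2033] ext [0.0229 0.0178 0.0197]
knob tri [ 0.5792 -0.2437  0.1978] net [ 0.5802 -0.2483  0.2012]
frontwall 440 ((0.42871373891830444, -0.10890088230371475), (0.22246785461902618, 0.02558758854866028), 87.87693786621094)
box 1085 ((0.5421311855316162, -0.11870688199996948), (0.23394562304019928, 0.23930959403514862), 83.450439453125) [[ 0.4099 -0.2213]
 [ 0.6477 -0.2486]
 [ 0.6743 -0.0161]
 [ 0.4366  0.0112]]
```

```bash
python3 - <<'E'
from h import *
from scipy.optimize import minimize
np.set_printoptions(precision=4,suppress=True)
im=cv2.imread("pics/top0.png")[:,:,::-1].astype(int);D=np.load("top_d.npy");P=cloud("top",D)
v,u=np.indices(D.shape)
W=P[(D>0)&(u>290)&(u<415)&(v>134)&(v<258)]
W=W[(W[:,2]>.09)&(W[:,2]<.195)]
print("bayf",ray("top",(323.1,221.1),z=.01),"box",ray("top",(344.9,197.1),z=0))
def zt(x): return np.interp(x,[-.12,-.08,.06,.12],[.115,.1,.1,.187])
def cost(p,full=False):
    c,s=np.cos(p[2]),np.sin(p[2]);d=W[:,:2]-p[:2];bx=c*d[:,0]+s*d[:,1];by=-s*d[:,0]+c*d[:,1]
    fr=(abs(by)<.116)&(abs(bx+.115)<.005)&(abs(W[:,2]-.115)<.006)
    sd=(abs(abs(by)-.111)<.005)&(abs(bx)<.12)&(W[:,2]>.094)
    return -(fr.sum()+sd.sum())
best=min(((cost((x,y,a)),x,y,a) for x in np.arange(.52,.56,.002) for y in np.arange(-.135,-.1,.002) for a in np.arange(-.16,.04,.01)))
print(best)
r=minimize(cost,best[1:],method="Nelder-Mead",options=dict(initial_simplex=np.array(best[1:])+np.array([[0,0,0],[.003,0,0],[0,.003,0],[0,0,.02]])));x,y,a=r.x;print(r.x,r.fun)
R=np.array([[np.cos(a),-np.sin(a)],[np.sin(a),np.cos(a)]])
for n,b in dict(bay_front=(-.067,.044),bay_back=(.025,.044),knob=(.051,-.119),spare=(0,.176),corners=(-.12,.116),fr=(-.12,-.116)).items(): print(n,R@b+[x,y])
for n,w in dict(bottle=(.4735,-.0599),jar=(.5776,-.0865),knob=(.5802,-.2425),purple=(.466,.081)).items(): print(n,"in box",R.T@(np.array(w)-[x,y]))
E
```

```text
bayf [ 0.4828 -0.0599  0.01  ] box [ 0.5427 -0.1177  0.    ]
(np.int64(-1369), np.float64(0.542), np.float64(-0.11699999999999999), np.float64(-0.10999999999999996))
[ 0.5426 -0.1175 -0.1125] -1412.0
bay_front [ 0.481  -0.0663]
bay_back [ 0.5724 -0.0766]
knob [ 0.5799 -0.2415]
spare [0.5624 0.0574]
corners [0.4364 0.0112]
fr [ 0.4103 -0.2193]
bottle in box [-0.0751  0.0495]
jar in box [0.0313 0.0348]
knob in box [ 0.0514 -0.12  ]
purple in box [-0.0984  0.1887]
```

play_rows([
  {"tx": -31.4,"ty": -44.0,"tz": -0.9,"twist": -2.755,"grip": 6},
  {"tx": -31.4,"ty": -44.0,"tz": -0.9,"twist": -2.755,"grip": 6},
  {"tx": -31.4,"ty": -44.0,"tz": -0.9,"twist": -2.755,"grip": 6},
  {"tx": -31.4,"ty": -44.0,"tz": -0.9,"twist": -2.755,"grip": 6},
  {"tx": -31.4,"ty": -44.0,"tz": -0.9,"twist": -2.755,"grip": 6},
  {"tx": -31.4,"ty": -44.0,"tz": -0.9,"twist": -2.755,"grip": 6},
  {"tx": -31.4,"ty": -44.0,"tz": -0.9,"twist": -2.755,"grip": 6},
  {"tx": -31.4,"ty": -44.0,"tz": -0.9,"twist": -2.755,"grip": 6},
  {"tx": -31.4,"ty": -44.0,"tz": -0.9,"twist": -2.755,"grip": 6},
  {"tx": -31.4,"ty": -44.0,"tz": -0.9,"twist": -2.755,"grip": 6},
  {"tx": -31.4,"ty": -44.0,"tz": -0.9,"twist": -2.755,"grip": 6},
  {"tx": -31.4,"ty": -44.0,"tz": -0.9,"twist": -2.755,"grip": 6},
  {"tx": -31.4,"ty": -44.0,"tz": -0.9,"twist": -2.755,"grip": 6},
  {"tx": -31.4,"ty": -44.0,"tz": -0.9,"twist": -2.755,"grip": 6},
  {"tx": -31.4,"ty": -44.0,"tz": -0.9,"twist": -2.755,"grip": 6},
  {"tx": -31.4,"ty": -44.0,"tz": -0.9,"twist": -2.755,"grip": 6},
  {"tx": -31.4,"ty": -44.0,"tz": -0.9,"twist": -2.755,"grip": 6},
  {"tx": -31.4,"ty": -44.0,"tz": -0.9,"twist": -2.755,"grip": 6},
  {"tx": -31.4,"ty": -44.0,"tz": -0.9,"twist": -2.755,"grip": 6},
  {"tx": -31.4,"ty": -44.0,"tz": -0.9,"twist": -2.755,"grip": 6},
])

```text
time: 3.0
tool_pos: [0.4739, -0.0601, 0.2403]
orientation: [3.142, -0.0, 1.459]
wrist_force: [-0.2, 0.3, 0.8]
width: 0.0601
```

play_rows([
  {"tz": 4,"grip": 6},
  {"tz": 8,"grip": 6},
  {"tz": 10.5,"grip": 6},
  {"tz": 12,"grip": 6},
  {"tz": 12,"grip": 6},
  {"tz": 12,"grip": 1.5},
  {"tz": 12,"grip": 1.5},
  {"tz": 12,"grip": 1.5},
  {"tz": 12,"grip": 1.5},
  {"tz": 12,"grip": 1.5},
  {"tz": 12,"grip": 1.5},
  {"tz": 12,"grip": 1.5},
  {"tz": 12,"grip": 1.5},
], grip_force=45)

```text
invalid input
```

play_rows([
  {"tx": 0,"ty": 0,"tz": 4,"twist": 0,"grip": 6},
  {"tx": 0,"ty": 0,"tz": 8,"twist": 0,"grip": 6},
  {"tx": 0,"ty": 0,"tz": 10.5,"twist": 0,"grip": 6},
  {"tx": 0,"ty": 0,"tz": 12,"twist": 0,"grip": 6},
  {"tx": 0,"ty": 0,"tz": 12,"twist": 0,"grip": 6},
  {"tx": 0,"ty": 0,"tz": 12,"twist": 0,"grip": 1.5},
  {"tx": 0,"ty": 0,"tz": 12,"twist": 0,"grip": 1.5},
  {"tx": 0,"ty": 0,"tz": 12,"twist": 0,"grip": 1.5},
  {"tx": 0,"ty": 0,"tz": 12,"twist": 0,"grip": 1.5},
  {"tx": 0,"ty": 0,"tz": 12,"twist": 0,"grip": 1.5},
  {"tx": 0,"ty": 0,"tz": 12,"twist": 0,"grip": 1.5},
  {"tx": 0,"ty": 0,"tz": 12,"twist": 0,"grip": 1.5},
], grip_force=45)

```text
time: 4.2
tool_pos: [0.4747, -0.0602, 0.1215]
orientation: [3.139, 0.0, 1.458]
wrist_force: [-1.1, -0.2, 5.5]
width: 0.023
```

play_rows([
  {"tx": 0,"ty": 0,"tz": -2,"twist": 0,"grip": 1.5},
  {"tx": 0,"ty": 0,"tz": -5,"twist": 0,"grip": 1.5},
  {"tx": 0,"ty": 0,"tz": -9,"twist": 0,"grip": 1.5},
  {"tx": 0,"ty": 0,"tz": -12,"twist": 0,"grip": 1.5},
  {"tx": 0,"ty": 0,"tz": -14.5,"twist": 0,"grip": 1.5},
  {"tx": 0,"ty": 0,"tz": -15.5,"twist": 0,"grip": 1.5},
  {"tx": 2,"ty": 1.2,"tz": -15.5,"twist": 0,"grip": 1.5},
  {"tx": 5,"ty": 3,"tz": -15.5,"twist": 0,"grip": 1.5},
  {"tx": 8,"ty": 4.8,"tz": -15.5,"twist": 0,"grip": 1.5},
  {"tx": 10.8,"ty": 6.4,"tz": -15.5,"twist": 0,"grip": 1.5},
  {"tx": 12.6,"ty": 7.5,"tz": -15.5,"twist": 0,"grip": 1.5},
  {"tx": 12.6,"ty": 7.5,"tz": -15.5,"twist": 0,"grip": 1.5},
  {"tx": 12.6,"ty": 7.5,"tz": -15.5,"twist": 0,"grip": 1.5},
])

```text
time: 5.5
tool_pos: [0.5629, 0.0568, 0.2758]
orientation: [3.141, 0.001, 1.459]
wrist_force: [0.3, -0.3, -4.2]
width: 0.0237
```

```bash
python3 - <<'E'
from h import *
im,_=cams.snapshot("side");cv2.imwrite("pics/s1.png",cv2.resize(im[90:300,180:420,::-1],None,fx=2.5,fy=2.5));print(monitor.sense())
E
```

```text
{'time': 5.55, 'joints': array([ 1.00254704e-01,  3.52300863e-01,  2.65145279e-01,  1.48242171e+00,
       -7.42867726e-04,  2.12649637e-01]), 'qvel': array([-0.01216001, -0.01289366, -0.00152873,  0.00028418,  0.0005756 ,
       -0.00021046]), 'effort': array([ 1.35912303e+00, -8.17560697e+01,  5.04605842e+01, -1.10854427e-01,
        6.59118779e-02,  3.64548841e-02]), 'tool_pos': array([0.5627253 , 0.05637   , 0.27619009]), 'orientation': array([3.14024429e+00, 4.68856257e-04, 1.45840063e+00]), 'wrist_force': array([-0.53430927, -0.40867634, -4.18045314]), 'wrist_torque': array([-0.04382179, -0.00397617, -0.00530672]), 'width': 0.02333925532476729}
```

View pics/s1.png

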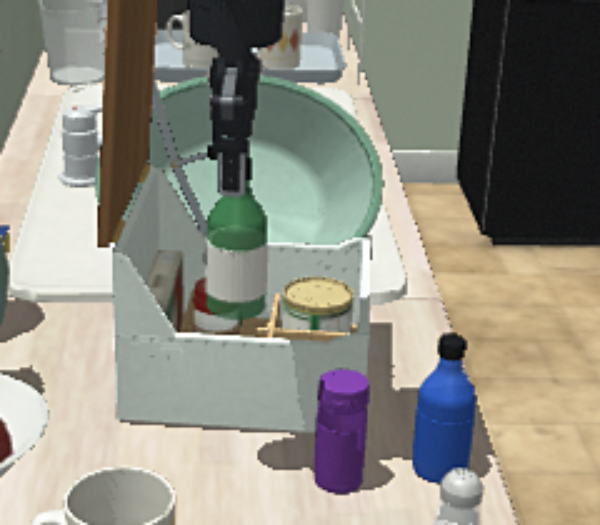

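The bottle hangs upright in the gripper above the spare place. I'll lower it onto the worktop.

play_rows([
  {"tx": 0,"ty": 0,"tz": 4,"twist": 0,"grip": 1.5},
  {"tx": 0,"ty": 0,"tz": 8,"twist": 0,"grip": 1.5},
  {"tx": 0,"ty": 0,"tz": 12,"twist": 0,"grip": 1.5},
  {"tx": 0,"ty": 0,"tz": 14.5,"twist": 0,"grip": 1.5},
  {"tx": 0,"ty": 0,"tz": 15.8,"twist": 0,"grip": 1.5},
  {"tx": 0,"ty": 0,"tz": 16.4,"twist": 0,"grip": 1.5},
  {"tx": 0,"ty": 0,"tz": 16.5,"twist": 0,"grip": 1.5},
  {"tx": 0,"ty": 0,"tz": 16.5,"twist": 0,"grip": 1.5},
  {"tx": 0,"ty": 0,"tz": 16.5,"twist": 0,"grip": 1.5},
])

```text
time: 6.45
tool_pos: [0.563, 0.056, 0.1117]
orientation: [3.14, 0.0, 1.458]
wrist_force: [-0.6, 0.7, -3.6]
width: 0.0238
```

play_rows([
  {"tx": 0,"ty": 0,"tz": 0.2,"twist": 0,"grip": 1.5},
  {"tx": 0,"ty": 0,"tz": 0.3,"twist": 0,"grip": 1.5},
  {"tx": 0,"ty": 0,"tz": 0.3,"twist": 0,"grip": 1.5},
])

```text
time: 6.75
tool_pos: [0.5649, 0.056, 0.1116]
orientation: [3.134, -0.001, 1.458]
wrist_force: [-3.8, -1.3, 27.2]
width: 0.0234
```

play_rows([
  {"tx": 0,"ty": 0,"tz": -0.2,"twist": 0,"grip": 1.5},
  {"tx": 0,"ty": 0,"tz": -0.2,"twist": 0,"grip": 6.5},
  {"tx": 0,"ty": 0,"tz": -0.2,"twist": 0,"grip": 6.5},
  {"tx": 0,"ty": 0,"tz": -0.2,"twist": 0,"grip": 6.5},
  {"tx": 0,"ty": 0,"tz": -0.2,"twist": 0,"grip": 6.5},
  {"tx": 0,"ty": 0,"tz": -0.2,"twist": 0,"grip": 6.5},
  {"tx": 0,"ty": 0,"tz": -3,"twist": 0,"grip": 6.5},
  {"tx": 0,"ty": 0,"tz": -8,"twist": 0,"grip": 6.5},
  {"tx": 0,"ty": 0,"tz": -12,"twist": 0,"grip": 6.5},
  {"tx": 0,"ty": 0,"tz": -12,"twist": 0,"grip": 6.5},
  {"tx": 0,"ty": 0,"tz": -12,"twist": 0,"grip": 6.5},
])

```text
time: 7.85
tool_pos: [0.5645, 0.0561, 0.2322]
orientation: [3.133, -0.001, 1.458]
wrist_force: [-0.2, 0.4, -1.0]
width: 0.0647
```

```bash
cat >> h.py <<'E'
B=np.array([.5426,-.1175]);A=-.1125
RB=np.array([[np.cos(A),-np.sin(A)],[np.sin(A),np.cos(A)]])
def tb(w): return RB.T@(np.array(w)[:2]-B)
E
python3 - <<'E'
from h import *
np.set_printoptions(precision=4,suppress=True)
im,D=cams.snapshot("top");P=cloud("top",D);s=monitor.sense();print(s["tool_pos"],tb(s["tool_pos"]),s["orientation"])
v,u=np.indices(D.shape)
red=(im[...,0]>120)&(im[...,1]<70)&(abs(u-336)<20)&(abs(v-181)<20);q=P[red&(P[...,2]>.1)];print("jar",len(q),q.mean(0) if len(q) else 0)
cv2.imwrite("pics/t1.png",cv2.resize(im[90:300,180:440,::-1],None,fx=2.5,fy=2.5))
E
```

```text
[0.5639 0.0561 0.2311] [0.0017 0.1749] [ 3.1349 -0.0005  1.4579]
jar 8 [ 0.5584 -0.0828  0.1145]
```

View pics/t1.png

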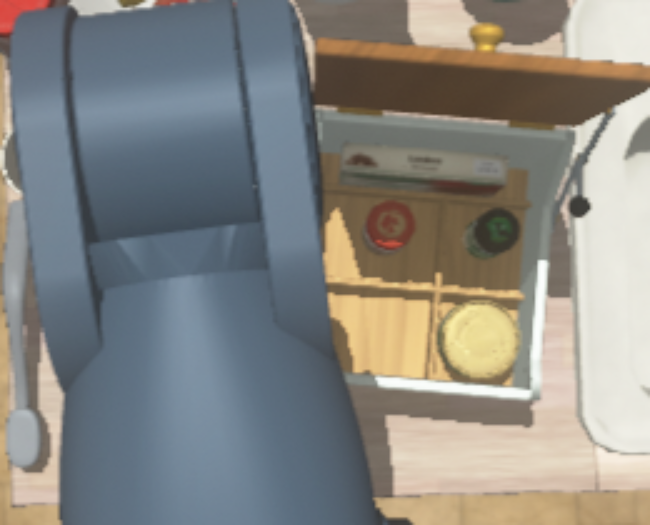

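The top view shows the jar unmoved at (336,180) and the knob untouched. The wrist overhangs ahead of the tool, so I'll check clearance to the lid by depth before going in.

```bash
python3 - <<'E'
from h import *
tp=monitor.sense()["tool_pos"]
im,D=cams.snapshot("top");P=cloud("top",D);Q=P[D>0]
im2,D2=cams.snapshot("side");Q=np.vstack([Q,cloud("side",D2)[D2>0]])
d=(Q[:,:2]-tp[:2])@RB;h=Q[:,2]-tp[2]
print("tcp box",tb(tp),"rows: h above tcp, x max/y range of points near tool")
for a in np.arange(0,.55,.025):
    m=(h>=a)&(h<a+.025)&(abs(d[:,1])<.13)&(abs(d[:,0])<.14)&(d[:,0]+tb(tp)[0]<.085)
    if m.sum()>3: print(round(a,3),m.sum(),d[m].min(0).round(3),np.percentile(d[m],98,axis=0).round(3))
# lid pts
b=(Q[:,:2]-B)@RB;m=(Q[:,2]>.2)&(Q[:,2]<.5)&(b[:,0]>.05)&(b[:,0]<.14)&(b[:,1]>-.11)&(b[:,1]<.05)
print("lid x by z");[print(round(z,2),np.percentile(b[m&(abs(Q[:,2]-z)<.02),0],[2,98]).round(3)) for z in(.25,.3,.35,.4,.44) if (m&(abs(Q[:,2]-z)<.02)).sum()>3]
E
```

```text
tcp box [0.00169604 0.17486489] rows: h above tcp, x max/y range of points near tool
0.0 97 [-0.013 -0.038] [0.008 0.048]
0.025 139 [-0.013 -0.037] [0.009 0.05 ]
0.05 134 [-0.019 -0.024] [0.01  0.067]
0.075 221 [-0.022 -0.058] [0.015 0.07 ]
0.1 300 [-0.022 -0.033] [0.016 0.07 ]
0.125 408 [-0.04   0.003] [0.034 0.039]
0.15 522 [-0.039 -0.016] [0.032 0.039]
0.175 412 [-0.046 -0.002] [0.034 0.044]
0.2 607 [-0.047 -0.011] [0.038 0.046]
0.225 612 [-0.046 -0.001] [0.037 0.045]
0.25 690 [-0.057  0.002] [0.038 0.047]
0.275 750 [-0.063  0.007] [0.046 0.057]
0.3 912 [-0.064 -0.01 ] [0.05  0.062]
0.325 971 [-0.064 -0.01 ] [0.046 0.061]
0.35 749 [-0.062 -0.037] [0.047 0.059]
0.45 84 [-0.136 -0.1  ] [0.059 0.048]
0.475 3003 [-0.14 -0.1 ] [0.06  0.058]
0.5 18121 [-0.14  -0.089] [0.036 0.053]
lid x by z
0.25 [0.111 0.118]
0.3 [0.108 0.115]
0.35 [0.104 0.111]
0.4 [0.101 0.128]
0.44 [0.1   0.134]
```

play_rows([
  {"tx": -4,"ty": 0.8,"tz": 0,"twist": 0,"grip": 6.8},
  {"tx": -8,"ty": 1.7,"tz": 0,"twist": 0,"grip": 6.8},
  {"tx": -12,"ty": 2.6,"tz": 0,"twist": 0,"grip": 6.8},
  {"tx": -14,"ty": 2.9,"tz": 0,"twist": 0,"grip": 6.8},
  {"tx": -14,"ty": 2.9,"tz": 3,"twist": 0,"grip": 6.8},
  {"tx": -14,"ty": 2.9,"tz": 7,"twist": 0,"grip": 6.8},
  {"tx": -14,"ty": 2.9,"tz": 10,"twist": 0,"grip": 6.8},
  {"tx": -14,"ty": 2.9,"tz": 13,"twist": 0,"grip": 6.8},
  {"tx": -14,"ty": 2.9,"tz": 14.9,"twist": 0,"grip": 6.8},
  {"tx": -14,"ty": 2.9,"tz": 14.9,"twist": 0,"grip": 6.8},
  {"tx": -14,"ty": 2.9,"tz": 14.9,"twist": 0,"grip": 3},
  {"tx": -14,"ty": 2.9,"tz": 14.9,"twist": 0,"grip": 3},
  {"tx": -14,"ty": 2.9,"tz": 14.9,"twist": 0,"grip": 3},
  {"tx": -14,"ty": 2.9,"tz": 14.9,"twist": 0,"grip": 3},
  {"tx": -14,"ty": 2.9,"tz": 14.9,"twist": 0,"grip": 3},
  {"tx": -14,"ty": 2.9,"tz": 14.9,"twist": 0,"grip": 3},
], grip_force=30)

```text
time: 9.6
tool_pos: [0.578, -0.0865, 0.0825]
orientation: [3.135, -0.0, 1.458]
wrist_force: [1.2, -0.2, 7.3]
width: 0.0435
```

play_rows([
  {"tx": 0,"ty": 0,"tz": -2,"twist": 0,"grip": 3},
  {"tx": 0,"ty": 0,"tz": -5,"twist": 0,"grip": 3},
  {"tx": 0,"ty": 0,"tz": -7,"twist": 0,"grip": 3},
  {"tx": 0,"ty": 0,"tz": -7,"twist": 0,"grip": 3},
  {"tx": 0.2,"ty": -2,"tz": -7,"twist": 0,"grip": 3},
  {"tx": 0.5,"ty": -5,"tz": -7,"twist": 0,"grip": 3},
  {"tx": 0.7,"ty": -8,"tz": -7,"twist": 0,"grip": 3},
  {"tx": 0.9,"ty": -9.8,"tz": -7,"twist": 0,"grip": 3},
  {"tx": 0.9,"ty": -9.8,"tz": -7,"twist": 0,"grip": 3},
  {"tx": 0.9,"ty": -9.8,"tz": -5,"twist": 0,"grip": 3},
  {"tx": 0.9,"ty": -9.8,"tz": -2.5,"twist": 0,"grip": 3},
  {"tx": 0.9,"ty": -9.8,"tz": -1,"twist": 0,"grip": 3},
  {"tx": 0.9,"ty": -9.8,"tz": -0.2,"twist": 0,"grip": 3},
  {"tx": 0.9,"ty": -9.8,"tz": 0,"twist": 0,"grip": 3},
  {"tx": 0.9,"ty": -9.8,"tz": 0,"twist": 0,"grip": 3},
])

```text
time: 11.1
tool_pos: [0.4823, -0.0667, 0.0819]
orientation: [3.134, -0.0, 1.458]
wrist_force: [-0.7, -0.4, -0.7]
width: 0.0439
```

play_rows([
  {"tx": 0,"ty": 0,"tz": 0.15,"twist": 0,"grip": 3},
  {"tx": 0,"ty": 0,"tz": 0.25,"twist": 0,"grip": 3},
  {"tx": 0,"ty": 0,"tz": 0.25,"twist": 0,"grip": 3},
])

```text
time: 11.4
tool_pos: [0.4843, -0.0669, 0.0815]
orientation: [3.13, -0.0, 1.458]
wrist_force: [-5.9, 1.5, 30.9]
width: 0.0436
```

play_rows([
  {"tx": 0,"ty": 0,"tz": -0.2,"twist": 0,"grip": 3},
  {"tx": 0,"ty": 0,"tz": -0.2,"twist": 0,"grip": 6.3},
  {"tx": 0,"ty": 0,"tz": -0.2,"twist": 0,"grip": 6.3},
  {"tx": 0,"ty": 0,"tz": -0.2,"twist": 0,"grip": 6.3},
  {"tx": 0,"ty": 0,"tz": -0.2,"twist": 0,"grip": 6.3},
  {"tx": 0,"ty": 0,"tz": -2,"twist": 0,"grip": 6.3},
  {"tx": 0,"ty": 0,"tz": -6,"twist": 0,"grip": 6.3},
  {"tx": 0,"ty": 0,"tz": -11,"twist": 0,"grip": 6.3},
  {"tx": 0,"ty": 0,"tz": -15.9,"twist": 0,"grip": 6.3},
  {"tx": 4.4,"ty": 2.2,"tz": -15.9,"twist": 0,"grip": 6.3},
  {"tx": 8.8,"ty": 4.4,"tz": -15.9,"twist": 0,"grip": 6.3},
  {"tx": 13.1,"ty": 6.6,"tz": -15.9,"twist": 0,"grip": 6.3},
  {"tx": 13.1,"ty": 6.6,"tz": -15.9,"twist": 0,"grip": 6.3},
  {"tx": 13.1,"ty": 6.6,"tz": -15.9,"twist": 0,"grip": 6.3},
])

```text
time: 12.8
tool_pos: [0.5628, 0.0568, 0.2406]
orientation: [3.131, 0.0, 1.46]
wrist_force: [0.1, 0.2, 0.5]
width: 0.063
```

```bash
python3 - <<'E'
from h import *
im,_=cams.snapshot("side");cv2.imwrite("pics/s2.png",cv2.resize(im[90:300,180:420,::-1],None,fx=2.5,fy=2.5))
im,_=cams.snapshot("top");cv2.imwrite("pics/t2.png",im[:,:,::-1]);print(monitor.sense()["tool_pos"],monitor.sense()["orientation"])
E
```

```text
[0.56230391 0.05540982 0.24119472] [3.13016249e+00 2.55072211e-04 1.45750922e+00]
```

View pics/s2.png

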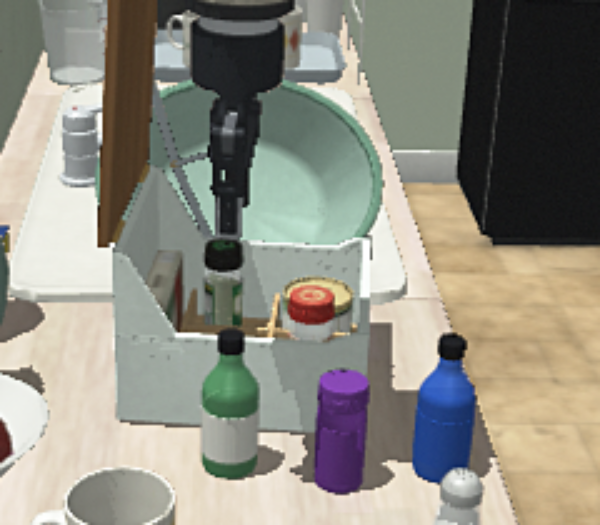

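The red-capped jar stands upright in the front bay at crop (311,310). The bottle stands upright at the spare place, crop (230,410). Next I'll regrasp the bottle.

play_rows([
  {"tx": 0,"ty": 0,"tz": 4,"twist": 0,"grip": 6},
  {"tx": 0,"ty": 0,"tz": 8,"twist": 0,"grip": 6},
  {"tx": 0,"ty": 0,"tz": 11,"twist": 0,"grip": 6},
  {"tx": 0,"ty": 0,"tz": 12.8,"twist": 0,"grip": 6},
  {"tx": 0,"ty": 0,"tz": 12.8,"twist": 0,"grip": 6},
  {"tx": 0,"ty": 0,"tz": 12.8,"twist": 0,"grip": 1.5},
  {"tx": 0,"ty": 0,"tz": 12.8,"twist": 0,"grip": 1.5},
  {"tx": 0,"ty": 0,"tz": 12.8,"twist": 0,"grip": 1.5},
  {"tx": 0,"ty": 0,"tz": 12.8,"twist": 0,"grip": 1.5},
  {"tx": 0,"ty": 0,"tz": 12.8,"twist": 0,"grip": 1.5},
  {"tx": 0,"ty": 0,"tz": 12.8,"twist": 0,"grip": 1.5},
  {"tx": 0,"ty": 0,"tz": 12.8,"twist": 0,"grip": 1.5},
], grip_force=45)

```text
time: 14.1
tool_pos: [0.5648, 0.0553, 0.1149]
orientation: [3.127, -0.001, 1.457]
wrist_force: [-0.8, 1.1, 7.5]
width: 0.0236
```

play_rows([
  {"tx": 0,"ty": 0,"tz": -2,"twist": 0,"grip": 1.5},
  {"tx": 0,"ty": 0,"tz": -5,"twist": 0,"grip": 1.5},
  {"tx": 0,"ty": 0,"tz": -9,"twist": 0,"grip": 1.5},
  {"tx": 0,"ty": 0,"tz": -12.5,"twist": 0,"grip": 1.5},
  {"tx": 0,"ty": 0,"tz": -14.5,"twist": 0,"grip": 1.5},
  {"tx": 0,"ty": 0,"tz": -15,"twist": 0,"grip": 1.5},
  {"tx": -2,"ty": 0.3,"tz": -15,"twist": 0,"grip": 1.5},
  {"tx": -5,"ty": 0.7,"tz": -15,"twist": 0,"grip": 1.5},
  {"tx": -8.5,"ty": 1.2,"tz": -15,"twist": 0,"grip": 1.5},
  {"tx": -11.5,"ty": 1.6,"tz": -15,"twist": 0,"grip": 1.5},
  {"tx": -13,"ty": 1.8,"tz": -15,"twist": 0,"grip": 1.5},
  {"tx": -13,"ty": 1.8,"tz": -15,"twist": 0,"grip": 1.5},
  {"tx": -13,"ty": 1.8,"tz": -12,"twist": 0,"grip": 1.5},
  {"tx": -13,"ty": 1.8,"tz": -8,"twist": 0,"grip": 1.5},
  {"tx": -13,"ty": 1.8,"tz": -5,"twist": 0,"grip": 1.5},
  {"tx": -13,"ty": 1.8,"tz": -2.5,"twist": 0,"grip": 1.5},
  {"tx": -13,"ty": 1.8,"tz": -1.5,"twist": 0,"grip": 1.5},
  {"tx": -13,"ty": 1.8,"tz": -1,"twist": 0,"grip": 1.5},
  {"tx": -13,"ty": 1.8,"tz": -0.9,"twist": 0,"grip": 1.5},
  {"tx": -13,"ty": 1.8,"tz": -0.9,"twist": 0,"grip": 1.5},
])

```text
time: 16.1
tool_pos: [0.5685, -0.0756, 0.1251]
orientation: [3.126, -0.001, 1.458]
wrist_force: [-0.9, 1.2, -2.6]
width: 0.0233
```

play_rows([
  {"tx": 0,"ty": 0,"tz": 0.15,"twist": 0,"grip": 1.5},
  {"tx": 0,"ty": 0,"tz": 0.2,"twist": 0,"grip": 1.5},
  {"tx": 0,"ty": 0,"tz": 0.2,"twist": 0,"grip": 1.5},
])

```text
time: 16.4
tool_pos: [0.5697, -0.0755, 0.1249]
orientation: [3.123, -0.001, 1.458]
wrist_force: [-0.6, 1.5, 10.5]
width: 0.023
```

play_rows([
  {"tx": 0,"ty": 0,"tz": -0.1,"twist": 0,"grip": 1.5},
  {"tx": 0,"ty": 0,"tz": -0.1,"twist": 0,"grip": 5.5},
  {"tx": 0,"ty": 0,"tz": -0.1,"twist": 0,"grip": 5.5},
  {"tx": 0,"ty": 0,"tz": -0.1,"twist": 0,"grip": 5.5},
  {"tx": 0,"ty": 0,"tz": -0.1,"twist": 0,"grip": 5.5},
  {"tx": 0,"ty": 0,"tz": -2,"twist": 0,"grip": 5.5},
  {"tx": 0,"ty": 0,"tz": -6,"twist": 0,"grip": 5.5},
  {"tx": 0,"ty": -3,"tz": -11,"twist": 0,"grip": 5.5},
  {"tx": 0,"ty": -8,"tz": -14,"twist": 0,"grip": 5.5},
  {"tx": -4,"ty": -13,"tz": -14,"twist": 0,"grip": 5.5},
  {"tx": -8,"ty": -18,"tz": -14,"twist": 0,"grip": 5.5},
  {"tx": -12,"ty": -20,"tz": -14,"twist": 0,"grip": 5.5},
  {"tx": -16,"ty": -20,"tz": -14,"twist": 0,"grip": 5.5},
  {"tx": -16,"ty": -20,"tz": -14,"twist": 0,"grip": 5.5},
])

```text
time: 17.8
tool_pos: [0.3484, -0.2144, 0.2614]
orientation: [3.122, 0.0, 1.455]
wrist_force: [2.2, -0.1, 0.2]
width: 0.0551
```

```bash
python3 - <<'E'
from h import *
np.set_printoptions(precision=4,suppress=True)
im1,D1=cams.snapshot("side");im,D=cams.snapshot("top");P=cloud("top",D)
s=monitor.sense();print(s["time"],s["tool_pos"],s["orientation"],tb(s["tool_pos"]))
v,u=np.indices(D.shape)
q=P[(abs(u-411)<9)&(abs(v-173)<9)&(P[...,2]>.17)&(P[...,2]<.23)&(im.max(-1)<70)]
if len(q): print("knob",len(q),q.mean(0),tb(q.mean(0)))
for n in("bottle_mid","jar_mid","stay_knob"):
  for c in("side","top"):print(n,c,[(np.round(r["at"],1).tolist(),round(r["p"],2)) for r in cams.pinpoint(c,n)][:3])
cv2.imwrite("pics/c3.png",np.vstack([cv2.resize(x[y:y+120,x0:x0+200,::-1],None,fx=2.5,fy=2.5) for x,y,x0 in((im1,130,180),(im,130,240))]))
E
```

```text
17.9 [ 0.3493 -0.2137  0.2611] [ 3.1224 -0.0002  1.4544] [-0.1813 -0.1173]
knob 44 [ 0.5782 -0.2413  0.2052] [ 0.0493 -0.1191]
bottle_mid side [([355.8, 250.3], 0.91), ([268.7, 218.3], 0.66)]
bottle_mid top [([271.6, 268.3], 0.86), ([220.2, 264.1], 0.49)]
jar_mid side [([301.8, 229.1], 0.74), ([316.4, 258.2], 0.58)]
jar_mid top [([263.6, 227.8], 0.87), ([331.3, 221.5], 0.76), ([330.3, 187.2], 0.27)]
stay_knob side [([264.8, 150.2], 0.6)]
stay_knob top [([411.1, 174.4], 0.61), ([343.8, 197.6], 0.25)]
```

View pics/c3.png

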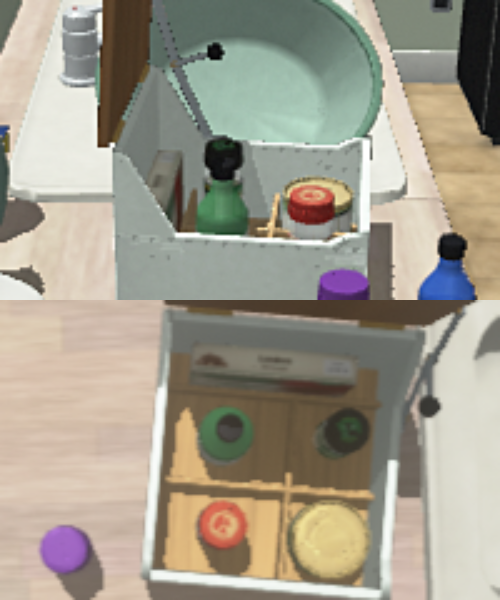

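The bottle now stands upright in the back left bay and the jar in the front left one. The knob is unmoved at top pixel (411,172). Its stem runs backwards from the ball, so I'll grip it from above with the jaws across.

play_rows([
  {"tx": -0.2,"ty": 5,"tz": 0,"twist": 0,"grip": 4.5},
  {"tx": -0.2,"ty": 10,"tz": 0,"twist": 0,"grip": 4.5},
  {"tx": -0.2,"ty": 15,"tz": 0,"twist": 0,"grip": 4.5},
  {"tx": -0.2,"ty": 19,"tz": 0,"twist": 0,"grip": 4.5},
  {"tx": -0.2,"ty": 21.5,"tz": 0,"twist": 0,"grip": 4.5},
  {"tx": -0.2,"ty": 22.4,"tz": 0,"twist": 0,"grip": 4.5},
  {"tx": -0.2,"ty": 22.4,"tz": 2,"twist": 0,"grip": 4.5},
  {"tx": -0.2,"ty": 22.4,"tz": 4,"twist": 0,"grip": 4.5},
  {"tx": -0.2,"ty": 22.4,"tz": 6,"twist": 0,"grip": 4.5},
  {"tx": -0.2,"ty": 22.4,"tz": 8,"twist": 0,"grip": 4.5},
  {"tx": -0.2,"ty": 22.4,"tz": 8.9,"twist": 0,"grip": 4.5},
  {"tx": -0.2,"ty": 22.4,"tz": 8.9,"twist": 0,"grip": 4.5},
  {"tx": -0.2,"ty": 22.4,"tz": 8.9,"twist": 0,"grip": 4.5},
])

```text
time: 19.5
tool_pos: [0.5752, -0.2379, 0.1769]
orientation: [3.122, -0.001, 1.46]
wrist_force: [0.2, 0.1, 0.8]
width: 0.0449
```

```bash
python3 - <<'E'
from h import *
im1,D1=cams.snapshot("side");s=monitor.sense();print(s["time"],s["tool_pos"],s["orientation"],tb(s["tool_pos"]),s["wrist_force"])
cv2.imwrite("pics/k4.png",cv2.resize(im1[40:220,200:340,::-1],None,fx=3,fy=3))
E
```

```text
19.55 [ 0.57533411 -0.23805787  0.17725443] [ 3.12148742e+00 -4.80348227e-04  1.45978140e+00] [ 0.04606135 -0.11612095] [-0.46359329  1.32508844  0.06967926]
```

View pics/k4.png

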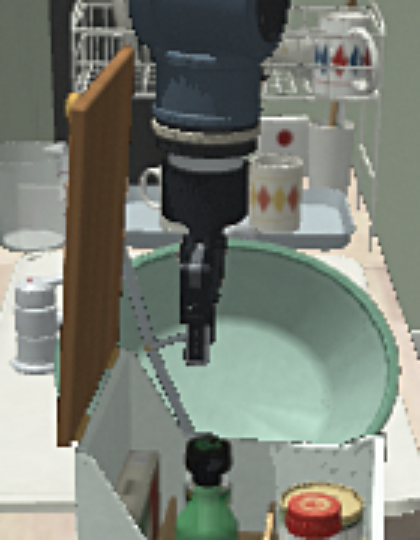

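The near finger covers the knob, the stem enters from behind at crop (165,343), and the wrist clears the lid. I'll shift 3 mm right and close.

play_rows([
  {"tx": -0.3,"ty": 0,"tz": 0,"twist": 0,"grip": 4.5},
  {"tx": -0.3,"ty": 0,"tz": 0,"twist": 0,"grip": 0.5},
  {"tx": -0.3,"ty": 0,"tz": 0,"twist": 0,"grip": 0.5},
  {"tx": -0.3,"ty": 0,"tz": 0,"twist": 0,"grip": 0.5},
  {"tx": -0.3,"ty": 0,"tz": 0,"twist": 0,"grip": 0.5},
  {"tx": -0.3,"ty": 0,"tz": 0,"twist": 0,"grip": 0.5},
  {"tx": -0.3,"ty": 0,"tz": 0,"twist": 0,"grip": 0.5},
], grip_force=30)

```text
time: 20.25
tool_pos: [0.5753, -0.2411, 0.1778]
orientation: [3.121, -0.0, 1.46]
wrist_force: [0.4, 0.1, 6.9]
width: 0.0168
```

play_rows([
  {"tx": 0,"ty": -0.5,"tz": 0,"twist": 0,"grip": 0.5},
  {"tx": 0,"ty": -1,"tz": 0,"twist": 0,"grip": 0.5},
  {"tx": 0,"ty": -1.5,"tz": 0.1,"twist": 0,"grip": 0.5},
  {"tx": 0,"ty": -2,"tz": 0.1,"twist": 0,"grip": 0.5},
  {"tx": 0,"ty": -2.5,"tz": 0.2,"twist": 0,"grip": 0.5},
  {"tx": 0,"ty": -3,"tz": 0.3,"twist": 0,"grip": 0.5},
  {"tx": 0,"ty": -3,"tz": 0.3,"twist": 0,"grip": 0.5},
])

```text
time: 20.95
tool_pos: [0.5447, -0.2376, 0.1739]
orientation: [3.121, -0.001, 1.46]
wrist_force: [3.1, 1.2, -7.1]
width: 0.0171
```

play_rows([
  {"tx": 0,"ty": 0,"tz": 0,"twist": 0,"grip": 5.5},
  {"tx": 0,"ty": 0,"tz": 0,"twist": 0,"grip": 5.5},
  {"tx": 0,"ty": 0,"tz": -4,"twist": 0,"grip": 5.5},
  {"tx": 0,"ty": -1,"tz": -8,"twist": 0,"grip": 5.5},
  {"tx": -5,"ty": -3,"tz": -9,"twist": 0,"grip": 5.5},
  {"tx": -10,"ty": -5,"tz": -9,"twist": 0,"grip": 5.5},
  {"tx": -15,"ty": -7,"tz": -9,"twist": 0,"grip": 5.5},
  {"tx": -20,"ty": -9,"tz": -9,"twist": 0,"grip": 5.5},
  {"tx": -24,"ty": -11,"tz": -9,"twist": 0,"grip": 5.5},
  {"tx": -24,"ty": -11,"tz": -9,"twist": 0,"grip": 5.5},
  {"tx": -24,"ty": -11,"tz": -9,"twist": 0,"grip": 5.5},
  {"tx": -24,"ty": -11,"tz": -9,"twist": 0,"grip": 5.5},
  {"tx": -24,"ty": -11,"tz": -9,"twist": 0,"grip": 5.5},
  {"tx": -24,"ty": -11,"tz": -9,"twist": 0,"grip": 5.5},
  {"tx": -24,"ty": -11,"tz": -9,"twist": 0,"grip": 5.5},
  {"tx": -24,"ty": -11,"tz": -9,"twist": 0,"grip": 5.5},
  {"tx": -24,"ty": -11,"tz": -9,"twist": 0,"grip": 5.5},
  {"tx": -24,"ty": -11,"tz": -9,"twist": 0,"grip": 5.5},
  {"tx": -24,"ty": -11,"tz": -9,"twist": 0,"grip": 5.5},
  {"tx": -24,"ty": -11,"tz": -9,"twist": 0,"grip": 5.5},
])

```text
time: 22.95
tool_pos: [0.407, -0.4638, 0.2615]
orientation: [3.121, -0.001, 1.46]
wrist_force: [-0.3, -0.0, 0.2]
width: 0.0548
```

play_rows([
  {"tx": 0,"ty": 0,"tz": 0,"twist": 0,"grip": 5.5},
  {"tx": 0,"ty": 0,"tz": 0,"twist": 0,"grip": 5.5},
  {"tx": 0,"ty": 0,"tz": 0,"twist": 0,"grip": 5.5},
  {"tx": 0,"ty": 0,"tz": 0,"twist": 0,"grip": 5.5},
  {"tx": 0,"ty": 0,"tz": 0,"twist": 0,"grip": 5.5},
  {"tx": 0,"ty": 0,"tz": 0,"twist": 0,"grip": 5.5},
  {"tx": 0,"ty": 0,"tz": 0,"twist": 0,"grip": 5.5},
  {"tx": 0,"ty": 0,"tz": 0,"twist": 0,"grip": 5.5},
  {"tx": 0,"ty": 0,"tz": 0,"twist": 0,"grip": 5.5},
  {"tx": 0,"ty": 0,"tz": 0,"twist": 0,"grip": 5.5},
  {"tx": 0,"ty": 0,"tz": 0,"twist": 0,"grip": 5.5},
  {"tx": 0,"ty": 0,"tz": 0,"twist": 0,"grip": 5.5},
  {"tx": 0,"ty": 0,"tz": 0,"twist": 0,"grip": 5.5},
  {"tx": 0,"ty": 0,"tz": 0,"twist": 0,"grip": 5.5},
  {"tx": 0,"ty": 0,"tz": 0,"twist": 0,"grip": 5.5},
  {"tx": 0,"ty": 0,"tz": 0,"twist": 0,"grip": 5.5},
  {"tx": 0,"ty": 0,"tz": 0,"twist": 0,"grip": 5.5},
  {"tx": 0,"ty": 0,"tz": 0,"twist": 0,"grip": 5.5},
  {"tx": 0,"ty": 0,"tz": 0,"twist": 0,"grip": 5.5},
  {"tx": 0,"ty": 0,"tz": 0,"twist": 0,"grip": 5.5},
])

```text
time: 24.95
tool_pos: [0.407, -0.4638, 0.2615]
orientation: [3.121, -0.001, 1.46]
wrist_force: [0.2, 0.7, 0.2]
width: 0.0554
```

```bash
python3 - <<'E'
from h import *
im1,D1=cams.snapshot("side");im,D=cams.snapshot("top");s=monitor.sense();print(s["time"],s["tool_pos"],s["wrist_force"])
Q=np.vstack([cloud("top",D)[D>0],cloud("side",D1)[D1>0]]);b=(Q[:,:2]-B)@RB
for x in np.arange(-.12,.13,.04):
    m=(abs(b[:,0]-x)<.008)&(abs(b[:,1])<.08)&(Q[:,2]>.02)
    if m.sum()>3: print(round(x,2),np.percentile(Q[m,2],[10,50,90]).round(3))
cv2.imwrite("pics/c5.png",np.vstack([cv2.resize(x[y:y+150,x0:x0+230,::-1],None,fx=2,fy=2) for x,y,x0 in((im1,120,180),(im,100,240))]))
E
```

```text
25.05 [ 0.40692936 -0.46382433  0.26150004] [ 0.40573854  0.5244481  -0.56151837]
-0.12 [0.126 0.13  0.135]
-0.08 [0.136 0.142 0.145]
-0.04 [0.149 0.154 0.157]
0.0 [0.106 0.166 0.169]
0.04 [0.171 0.178 0.181]
0.08 [0.091 0.189 0.193]
0.12 [0.191 0.199 0.202]
```

View pics/c5.png

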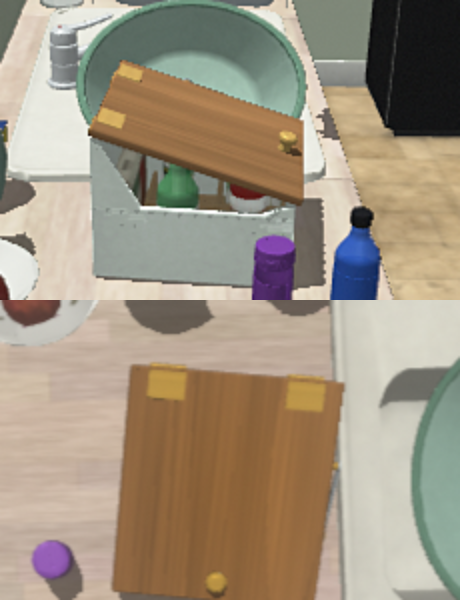

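The lid is down on the box with the bottle and jar upright beneath it. I'll wait 1.5 s and check that it has stopped sinking.

play_rows([
  {"tx": 0,"ty": 0,"tz": 0,"twist": 0,"grip": 5.5},
  {"tx": 0,"ty": 0,"tz": 0,"twist": 0,"grip": 5.5},
  {"tx": 0,"ty": 0,"tz": 0,"twist": 0,"grip": 5.5},
  {"tx": 0,"ty": 0,"tz": 0,"twist": 0,"grip": 5.5},
  {"tx": 0,"ty": 0,"tz": 0,"twist": 0,"grip": 5.5},
  {"tx": 0,"ty": 0,"tz": 0,"twist": 0,"grip": 5.5},
  {"tx": 0,"ty": 0,"tz": 0,"twist": 0,"grip": 5.5},
  {"tx": 0,"ty": 0,"tz": 0,"twist": 0,"grip": 5.5},
  {"tx": 0,"ty": 0,"tz": 0,"twist": 0,"grip": 5.5},
  {"tx": 0,"ty": 0,"tz": 0,"twist": 0,"grip": 5.5},
  {"tx": 0,"ty": 0,"tz": 0,"twist": 0,"grip": 5.5},
  {"tx": 0,"ty": 0,"tz": 0,"twist": 0,"grip": 5.5},
  {"tx": 0,"ty": 0,"tz": 0,"twist": 0,"grip": 5.5},
  {"tx": 0,"ty": 0,"tz": 0,"twist": 0,"grip": 5.5},
  {"tx": 0,"ty": 0,"tz": 0,"twist": 0,"grip": 5.5},
])

```text
time: 26.55
tool_pos: [0.407, -0.4638, 0.2615]
orientation: [3.121, -0.001, 1.46]
wrist_force: [0.8, -0.1, 0.4]
width: 0.055
```

```bash
python3 - <<'E'
from h import *
im,D=cams.snapshot("top");Q=cloud("top",D)[D>0];b=(Q[:,:2]-B)@RB
m=(abs(b[:,1])<.09)&(b[:,0]>-.11)&(b[:,0]<.08)&(Q[:,2]>.1);p=np.polyfit(b[m,0],Q[m,2],1);r=abs(np.polyval(p,b[m,0])-Q[m,2])<.004
p=np.polyfit(b[m,0][r],Q[m,2][r],1);print("slope deg",np.degrees(np.arctan(p[0])),"z at -.12",np.polyval(p,-.12))
E
```

```text
slope deg 16.685486723946184 z at -.12 0.12928354818074952
```

Its slope is 16.7°, which is the shut angle. Handing in.

```bash
python3 -c "
from rig import arm
print(arm.finish_job())"
```

```text
the job is handed in; nothing more can be done
None
```

The job is done and handed in at about 26.6 s of the 70 s allowed; no verdict was reported.

- **Swap:** I moved the bottle to the spare place, then the red-capped jar to the front left bay, then the bottle to the back left bay. Pictures taken after both were let go, with the lid still propped, showed both upright in their new bays.
- **Lid:** I gripped the stay knob, pulled it about 30 mm towards the front, let go and moved the hand away up and to the right. The last depth check put the lid's slope at 16.7°, which matches fully shut, and the arm was clear of everything.
- **Other objects:** The tin, black-capped jar, carton and both look-alikes showed no visible shift in the pictures. I did not re-measure them, nor the mug and shaker.
- **Checks that disagreed:** The network detectors also picked up the look-alikes, so I took positions from depth and the pictures instead. An early estimate of the box's angle differed from the final fit, and I used the fit because it matched the knob's listed position to about 1 mm.

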